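Pinch the clip-on filter cover open and take out the spent filter

TASK

Take the spent filter out of the tilted white filter housing: squeeze the two orange snap tabs of its blue cover together, lift the cover off while they are held in, and lay it flat in the white tray with its tabs up. Then pull out the filter by its yellow handle and stand it upright on the floor of the same tray, beside the cover. Set both down gently without dropping them, let go of everything, and leave the timer and the brown bottle where they are.

Things in the scene. Friction and masses are not known exactly. Their poses are not given: they have to be found in the camera images.
- housing: fixed white and grey filter housing, 150 mm long, 116 mm wide, 125 mm tall without the cover. Origin: centre of its foot on the table. Own z is up; its mouth leans 24 degrees from vertical to its own -x (roughly towards the robot): cover and filter come out along (-0.407, 0, 0.914) in its frame
- mouth (a point): point fixed in the housing on the mouth's axis, 20 mm out of the rim plane: where cover_grip is while the cover is fully seated. Axes as the housing's (z up, not tilted)
- cover_grip (a point): grip point of the blue cover, midway between its orange tabs. z points out of the mouth (leans 24 degrees while seated, vertical when laid flat); y runs from right to left tab, the squeeze direction. Plate's top is 15 mm below this point, dome's top 12 mm above it. When laid flat this point is 34 mm above the surface below. Draw it 45 mm along z before moving sideways (it hides the filter's handle)
- cover: blue cover: plate 86 (x) x 92 (y) x 5 mm, hollow dome 66 (x) x 32 (y) mm in its middle with an orange tab standing on each side (at +-y), ribs below on which it rests flat. About 115 g. Origin: under the ribs, 34 mm below cover_grip, same axes
- tab_left (a joint): inward travel of the tab at +y of the cover, m: 0 out, 0.008 fully in (4 mm frees its hook from the housing's ledge); spring of 2 to 6 N. Tab: 32 mm wide (x), 4 mm thick, from the plate to 16 mm above cover_grip; outer face at y = +30 mm when out (60 mm over both tabs, 44 mm fully squeezed). The hook has 2 mm of play along z
- tab_right (a joint): the same for the tab at -y of the cover, m: 0 out, 0.008 fully in
- filter_grip (a point): grip point of the filter, in its yellow handle (hidden by the cover at first). z points along the filter out of the mouth, x along the handle. Handle: 40 mm long (x), 16 mm thick (y, grip across this), top 12 mm above this point; the housing's rim plane is 14 mm below this point while seated. Draw it 75 mm along z to clear the rim
- filter: filter: round paper cartridge 52 mm across, 44 mm tall, flat foot, the handle on top; in a 55 mm square well with 1.5 mm play each side. About 120 g. Origin: centre of its foot, 74 mm below filter_grip, same axes
- tray: fixed white open tray, 130 (x) by 200 (y) mm, walls 22 mm high and 5 mm thick, floor 5 mm thick. Origin: centre of its underside, on the table; z up. The cover fits in one half along y, the filter in the other
- timer: white kitchen-style lab timer, 64x64x19 mm, lying near the table's front edge; a bystander, must stay where it is
- reagent_bottle: brown bottle with blue cap, 70 mm across, 138 mm tall; a bystander, must stay where it is

How it is judged:
By the outcome, as a careful person would: the job done as asked, in the order asked, and still so for the second after the job is handed in, with the robot touching nothing.
It also fails if it takes over 64 s, if anything falls off the work surface, if the arm or the gripper's body presses on something with over 40 N, if the wrist force passes 120 N, or if a joint passes its speed limit or range.

ROBOT

A 6-joint arm with a two-finger parallel gripper is mounted at the origin on a cart in front of the work surface, level with it; the furniture and walls round the work are solid. World frame = base frame: x ahead of the robot, y to its left, z up, the work surface at z = 0. Lengths are in m, angles in rad, forces in N, time in s.
With the tool pointing down it reaches from about 0.35 to 0.8 m from the base axis. Payload 7.3 kg.
Tool frame: the origin (TCP) lies on the centre line of the jaws, within the pads' length; the fingertips stand 22 mm ahead of it and the grasp point (between the pads) lies 3 mm ahead of it; z points along the fingers, y is the line along which they close (so a half turn about z gives the same grasp; the last joint's range is limited). The gripper opens to 85 mm and grips with 20 to 120 N. Pads are 22 mm wide; open, the fingers measure 114 mm over their backs; the gripper's body (76 mm by 85 mm) begins 54 mm behind the grasp point. The pads swing forward as they close: fully open they stand 13 mm farther back than shut.
Start: joints at [-1.339, 0.342, 1.524, -0, 1.275, -0.146], TCP at [0.194, -0.488, 0.253] pointing down, gripper open.
Joint ranges: [-2.53, 2.53], [-0.77, 2.02], [0.04, 2.7], [-1, 4.14], [0.28, 2.66], [-3.11, 3.11]. Speed limits (rad/s): [2.57, 2.57, 3.14, 3.14, 3.14, 3.14].

INTERFACE

Orientations are given as a unit quaternion [w, x, y, z].
In Python, from rig import ctrl, imaging, job, spot_in gives the robot as it stands.
- The arm moves only by the tool step_arm, never from a script. Its argument "series" is a list of rows, each a list of 2 entries, a list of its own where there are three numbers: the shift along the tool's x, y, z as a fraction of full scale, then the turn about the tool's z as a fraction of full scale. In form: [[[x, y, z], spin], ...]. A call has 1 to 12 rows; each row shifts and turns the commanded pose from where the row before left it, along the tool's axes as they then stand; what a row does not reach is not made up. Full scale, the value 1, is 0.03 m for a shift and pi/2 rad for a turn. A row lasts 1/10 s, in which the tool goes at most 50 mm and 8.59 degrees, less where a joint would pass 70% of its speed; a pose out of reach is approached as far as the arm can. A call with a number of a shift or a turn outside -1 to 1 is refused whole. A call with a gripper value outside its range is refused whole. "hand" is the opening, from -1 (shut) to 1 (fully open), set as the call begins (left out, the last holds). The fingers move at their own pace and stop on an object; the grip force is fixed at half the most. Time passes only in rows, so rows that do not move let the fingers close. It gives the time, the measured TCP pose, the force, the opening and the grip force at its end, in the units of the state.
- ctrl.observe(): the state, without advancing time (a new reading comes with each control period).
- imaging.snapshot(name): name is "scene" or "side" or "wrist"; returns a dict with "pixels" (384x512x3 uint8, red, green, blue), "depth" (384x512 float32, m along the optical axis (not along the pixel's ray), 0 where there is no reading), "fx", "fy", "cx", "cy" (pixels), "extrinsics" (4x4, takes a point from camera to world coordinates). Camera axes: x right, y up, looking along -z (the intrinsics and any distortion apply to the point x, -y, -z); pixel columns grow to the right and rows downward; lengths in m; the calibration is good to about 2 mm. A picture is of the moment at which its call begins.
- job.finish_job(): hands the job in; it is judged then, once.
Trained networks look in the newest picture that a camera, given by its name, has taken for a name from the list of things; names that differ only in an ending like _2 or _b are one class to them, and where a whole thing is asked for, a point or a joint stands for the part that bears it (a point fixed in the world has none). Each returns a list of dicts, best first, with "score" (0 to 1); they miss things now and then, are a little off and sometimes report something else, mostly with a low value. They report only what shows in the picture. A call takes as long as a camera call.
- spot_in(camera, label): "bbox" ([left, top, right, bottom] in pixels, round what is visible of it).
The state is a dict: "time_s": time; "joints": joint angles; "dq": joint speeds; "joint_torque": joint torques, N m; "tcp_pos": TCP position; "tcp_rot": TCP orientation; "contact_force": force on the tool from outside, world axes, zero at the start; "torque": the same for the moment, N m; "opening": opening from 0.0 (shut) to 1.0 (fully open); "finger_force": force on a finger pad.
Only numpy, scipy, OpenCV 4.12 (cv2) and the standard library are available. Lean on these libraries where they do the work, as an engineer would, in place of code of your own. Each camera call takes 0.05 s, during which the arm holds its last target. There are 200 camera calls.

## Working session

There is one attempt and no reset: what is moved stays moved. The work goes in short steps, Python scripts to look and compute and a tool call to move; the robot and the scene stay as the last step left them, time stands still between calls to the robot, and variables do not carry over. Pictures are saved under pics/ and viewed, at most 10 in all, crops included, and the job is handed in when it is done.

Besides the shell and the picture viewer there is one more tool, called after "Call:" as name(argument=value, ...), one argument or row to a line, values as JSON. step_arm: Moves the arm, as the interface text tells. Shift numbers are shares of 0.03 m and turn numbers shares of pi/2 rad, none past 1 either way. Its arguments: {"type":"object","properties":{"series":{"type":"array"},"hand":{"type":"number"}},"required":["series"]}

```bash
mkdir -p pics; ls
cat > h.py <<'E'
import numpy as np,cv2
from rig import ctrl,imaging,job,spot_in
def snap(c,save=None):
    s=imaging.snapshot(c)
    if save: cv2.imwrite('pics/'+save,s['pixels'][:,:,::-1])
    return s
def cloud(s):
    d=s['depth'];v,u=np.mgrid[:d.shape[0],:d.shape[1]]
    P=np.stack([(u-s['cx'])/s['fx']*d,-(v-s['cy'])/s['fy']*d,-d],-1)
    E=np.array(s['extrinsics']);W=P@E[:3,:3].T+E[:3,3]
    W[d<=0]=np.nan
    return W
E
python3 - <<'E'
from h import *
a=[]
for c in ['scene','side']:
    s=snap(c); np.savez(''+c+'.npz',**s); a.append(s['pixels'][:,:,::-1])
    print(c,[k for k in s],np.round(s['extrinsics'],3).tolist(),s['fx'])
    for l in ['housing','cover','tab_left','tab_right','tray','timer','reagent_bottle']:
        print(l,[(np.round(r['bbox']).tolist(),round(r['score'],2)) for r in spot_in(c,l)[:3]])
cv2.imwrite('pics/a.png',cv2.resize(np.vstack(a),(400,600)) if 0 else cv2.resize(np.hstack(a),(800,300)))
cv2.imwrite('pics/scene.png',cv2.resize(a[0],(800,600)))
cv2.imwrite('pics/side.png',cv2.resize(a[1],(800,600)))
print(ctrl.observe())
E
```

```text
pics
scene ['pixels', 'depth', 'fx', 'fy', 'cx', 'cy', 'extrinsics'] [[-0.704, 0.456, -0.545, -0.127], [-0.71, -0.446, 0.544, 0.483], [0.005, 0.77, 0.638, 0.828], [0.0, 0.0, 0.0, 1.0]] 389.58573574015696
housing []
cover [([152.0, 226.0, 195.0, 269.0], 0.85)]
tab_left [([158.0, 241.0, 166.0, 256.0], 0.37)]
tab_right [([180.0, 235.0, 187.0, 244.0], 0.44)]
tray [([255.0, 183.0, 293.0, 228.0], 0.96)]
timer [([336.0, 174.0, 356.0, 189.0], 0.71), ([149.0, 241.0, 203.0, 298.0], 0.6)]
reagent_bottle [([238.0, 140.0, 258.0, 182.0], 0.88)]
side ['pixels', 'depth', 'fx', 'fy', 'cx', 'cy', 'extrinsics'] [[0.973, 0.1, -0.206, 0.215], [-0.228, 0.351, -0.908, -1.411], [-0.018, 0.931, 0.364, 0.615], [0.0, 0.0, 0.0, 1.0]] 455.17048062296067
housing [([221.0, 162.0, 264.0, 191.0], 0.62)]
cover [([227.0, 156.0, 243.0, 179.0], 0.61)]
tab_left []
tab_right [([226.0, 163.0, 237.0, 171.0], 0.37)]
tray [([224.0, 222.0, 281.0, 267.0], 0.91)]
timer [([230.0, 278.0, 264.0, 298.0], 0.84)]
reagent_bottle [([310.0, 194.0, 335.0, 241.0], 0.59)]
{'time_s': 0.8, 'joints': array([-1.33900266e+00,  3.41981468e-01,  1.52410359e+00, -1.57024110e-05,
        1.27539053e+00, -1.46005262e-01]), 'dq': array([-9.50419439e-06, -1.39106795e-05, -6.09599068e-04,  1.96256129e-03,
       -4.27720308e-04,  5.36100014e-04]), 'joint_torque': array([ 2.10569386e-03, -4.33511031e+01, -2.46260494e+01,  4.30479247e-05,
        1.01875048e-05, -2.54295247e-05]), 'tcp_pos': array([ 0.19367748, -0.487987  ,  0.25332988]), 'tcp_rot': array([ 5.88008258e-05,  9.82211055e-01,  1.87780297e-01, -4.99440974e-06]), 'contact_force': array([ 0.2264658 , -0.37577238,  0.13837689]), 'torque': array([-0.0083878 , -0.0196606 ,  0.00449939]), 'finger_force': 0.0, 'opening': 0.9991083119884148}
```

View pics/scene.png

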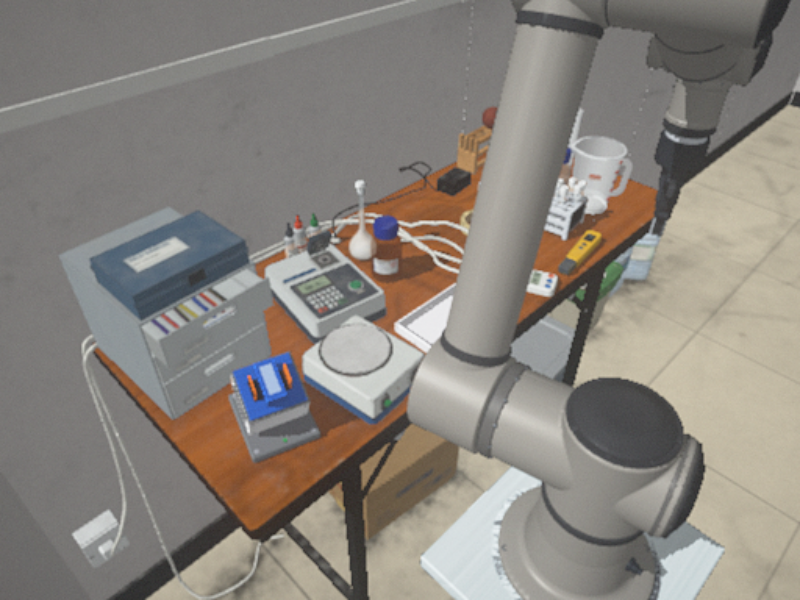

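View pics/side.png

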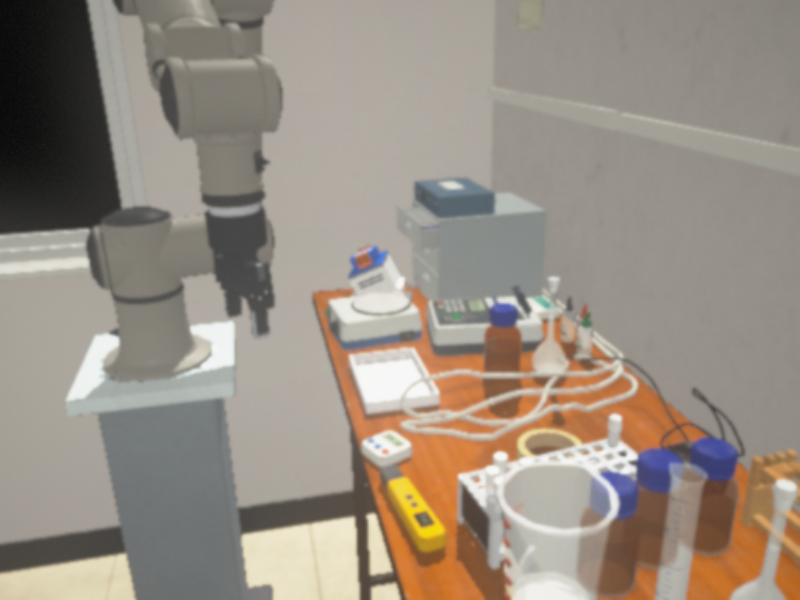

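The scene view shows the housing with its blue cover and orange tabs at about (270,390) in the 800-px picture. The arm partly hides the tray. The side view shows the tray clear at (393,380), the timer at (386,448) and the bottle at (502,360).

Run:
```python
from h import *
def ld(c): 
    z=np.load(c+'.npz'); return {k:z[k] for k in z}
for c in ['scene','side']:
    s=ld(c);W=cloud(s);hsv=cv2.cvtColor(s['pixels'],cv2.COLOR_RGB2HSV)
    H,S,V=hsv[...,0],hsv[...,1],hsv[...,2]
    v,u=np.mgrid[:384,:512]
    box=(u>140)&(u<215)&(v>215)&(v<300) if c=='scene' else (u>215)&(u<270)&(v>150)&(v<192)
    blue=box&(H>105)&(H<130)&(S>140); org=box&(H<18)&(S>150)&(V>120)&(W[...,2]>.1)
    n,lab,st,ce=cv2.connectedComponentsWithStats(org.astype(np.uint8))
    B=W[blue];B=B[~np.isnan(B[:,0])]
    print(c,'blue',len(B),np.median(B,0),B.min(0),B.max(0))
    # plane fit ransac
    rng=np.random.default_rng(0);best=None
    for i in range(600):
        p=B[rng.choice(len(B),3,0)];nn=np.cross(p[1]-p[0],p[2]-p[0]);L=np.linalg.norm(nn)
        if L<1e-5: continue
        nn/=L; ins=abs((B-p[0])@nn)<.0025
        if best is None or ins.sum()>best.sum(): best=ins
    Q=B[best];m=Q.mean(0);nn=np.linalg.svd(Q-m)[2][2];nn*=np.sign(nn[2])
    print(' plane',len(Q),m,nn,'tilt',np.degrees(np.arccos(nn[2])),'yawdir',np.degrees(np.arctan2(-nn[1],-nn[0])))
    for i in range(1,n):
        if st[i,4]>8: P=W[lab==i]; print(' org',st[i],np.nanmedian(P,0),np.nanmin(P,0),np.nanmax(P,0))
s=ld('side');W=cloud(s)
v,u=np.mgrid[:384,:512]
white=(u>215)&(u<290)&(v>215)&(v<272)&(s['pixels'].min(-1)>120)
hsv=cv2.cvtColor(s['pixels'],cv2.COLOR_RGB2HSV); white&=(hsv[...,1]<50)
n,lab,st,ce=cv2.connectedComponentsWithStats(white.astype(np.uint8));i=1+np.argmax(st[1:,4])
P=W[lab==i];print('tray',st[i],np.nanmin(P,0),np.nanmax(P,0))
P=P[~np.isnan(P[:,0])&(P[:,2]<.03)];print(cv2.minAreaRect(P[:,:2].astype(np.float32)*1000),np.percentile(P[:,2],[5,50,95]))
fl=P[P[:,2]<.010];print('floor',cv2.minAreaRect(fl[:,:2].astype(np.float32)*1000))
for nm,b in [('timer',[230,278,264,298]),('bottle',[310,194,335,241])]:
    P=W[b[1]:b[3],b[0]:b[2]].reshape(-1,3);print(nm,np.nanmedian(P,0))
```

```text
scene blue 768 [0.4621076  0.18149359 0.11623631] [0.42146405 0.11394573 0.09025921] [0.52506503 0.22256948 0.14820208]
 plane 484 [0.46889339 0.17726263 0.10727049] [-0.38361272  0.12676734  0.91475206] tilt 23.829459703497275 yawdir -18.286476249218996
 org [181 233   6  15  36] [0.45315553 0.14461625 0.12986561] [0.43702692 0.13271936 0.10573951] [0.48099191 0.14989732 0.14384131]
 org [159 241   5  15  32] [0.46620621 0.19889458 0.13356423] [0.45334574 0.19412298 0.10977659] [0.48463402 0.20344939 0.14371459]
side blue 21 [0.49548358 0.14238816 0.12169237] [0.48303494 0.111253   0.11568025] [0.51135851 0.17644774 0.12636749]
 plane 18 [0.4962821  0.14362264 0.12143323] [-0.43100074  0.14418809  0.89075707] tilt 27.031465361693986 yawdir -18.497281380249422
tray [ 224  223   66   49 1995] [ 0.37494079 -0.41619822 -0.00533702] [ 0.53410374 -0.09300546  0.05300442]
((446.0107421875, -254.23245239257812), (323.388671875, 142.05711364746094), 89.43087768554688) [0.00069556 0.00430765 0.01999338]
floor ((446.02044677734375, -253.25115966796875), (321.4259338378906, 142.05711364746094), 89.43087768554688)
timer [ 0.38117345 -0.48228129  0.01204904]
bottle [ 0.64599307 -0.28198928  0.06722292]
```

Call:
step_arm(
  series=[
    [[0, 0, -0.5], 0.089],
    [[0, 0, -0.5], 0.089],
    [[0, 0, -0.5], 0.089],
    [[0, 0, -0.5], 0.089],
    [[0, 0, -0.5], 0.088],
  ],
)

```text
time_s: 1.3
tcp_pos: [0.1937, -0.4879, 0.329]
tcp_rot: [0.0, 0.987, -0.162, 0.0]
contact_force: [-0.4, -1.3, -0.1]
opening: 0.997
finger_force: 0.0
```

Call:
step_arm(
  series=[
    [[0.31, -0.88, 0], 0],
    [[0.31, -0.88, 0], 0],
    [[0.31, -0.88, 0], 0],
    [[0.31, -0.88, 0], 0],
    [[0.31, -0.88, 0], 0],
    [[0.31, -0.88, 0], 0],
    [[0.31, -0.88, 0], 0],
    [[0.31, -0.88, 0], 0],
    [[0.31, -0.88, 0], 0],
    [[0.31, -0.88, 0], 0],
    [[0.31, -0.88, 0], 0],
    [[0, 0, 0], 0],
  ],
)

```text
time_s: 2.5
tcp_pos: [0.3834, -0.2423, 0.3285]
tcp_rot: [-0.0, 0.988, -0.157, 0.0]
contact_force: [-0.2, -0.4, -0.1]
opening: 0.998
finger_force: 0.0
```

Run:
```python
from h import *
o=ctrl.observe();print(o['tcp_pos'],o['tcp_rot'],o['joints'])
s=snap('wrist','w1.png');np.savez('w1.npz',**s);print(np.round(s['extrinsics'],3).tolist(),s['fx'])
print(spot_in('wrist','tray')[:2])
W=cloud(s);print(np.round(W[40::60,40::80,:],3).tolist())
```

```text
[ 0.38336534 -0.24229334  0.32848222] [-2.92274843e-04  9.87525257e-01 -1.57459913e-01  3.95167536e-04] [-7.33498869e-01  1.55855319e-01  1.56569509e+00  9.31101543e-04
  1.41969732e+00  1.15339340e+00]
[[-0.31, 0.903, 0.296, 0.459], [-0.951, -0.294, -0.098, -0.268], [-0.001, -0.312, 0.95, 0.451], [0.0, 0.0, 0.0, 1.0]] 321.0817713092382
[{'bbox': [155.6, 38.8, 329.7, 181.5], 'score': 0.71}]
[[[0.579, -0.06, 0.073], [0.554, -0.139, 0.066], [0.539, -0.214, 0.001], [0.507, -0.311, -0.0], [0.475, -0.404, 0.013], [0.444, -0.505, 0.001]], [[0.525, -0.029, 0.074], [0.504, -0.086, 0.002], [0.47, -0.189, 0.007], [0.437, -0.29, 0.007], [0.404, -0.392, 0.001], [0.374, -0.486, 0.018]], [[0.464, 0.004, 0.077], [0.434, -0.082, 0.067], [0.395, -0.159, 0.007], [0.358, -0.266, 0.001], [0.057, -0.583, -0.877], [-0.048, -0.905, -0.881]], [[0.395, 0.048, 0.071], [0.345, -0.009, 0.001], [0.109, 0.064, -0.589], [-0.099, -0.185, -0.875], [-0.21, -0.524, -0.876], [-0.324, -0.866, -0.882]], [[0.14, 0.538, -0.396], [0.407, -0.192, 0.339], [0.108, -0.012, -0.182], [-0.397, -0.094, -0.88], [0.374, -0.284, 0.334], [-0.629, -0.819, -0.875]], [[0.414, -0.187, 0.377], [0.41, -0.213, 0.382], [0.099, -0.043, 0.002], [-0.733, 0.008, -0.876], [-0.868, -0.381, -0.884], [0.373, -0.297, 0.372]]]
```

View pics/w1.png

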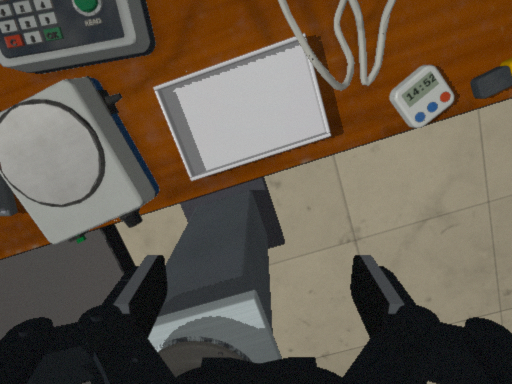

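The wrist view shows the tray with wall-top corners near (155,88), (303,37), (330,134) and (190,180). The timer is at (422,95) and the balance lies to the left, between the tray and the housing.

Call:
step_arm(
  series=[
    [[-0.25, -1, 0], 0],
    [[-0.25, -1, 0], 0],
    [[-0.25, -1, 0], 0],
    [[-0.25, -1, 0], 0],
    [[-0.25, -1, 0], 0],
    [[-0.25, -1, 0], 0],
    [[-0.25, -1, 0], 0],
    [[-0.25, -1, 0], 0],
    [[-0.25, -1, 0], 0],
    [[-0.25, -1, 0], 0],
    [[-0.25, -1, 0], 0],
    [[0, -1, 0], 0],
  ],
)

```text
time_s: 3.8
tcp_pos: [0.4167, 0.1236, 0.3285]
tcp_rot: [0.0, 0.987, -0.16, 0.0]
contact_force: [-0.1, -0.6, 0.0]
opening: 1.0
finger_force: 0.0
```

```bash
cat >> h.py <<'E'
def ray(s,u,v,z):
    E=np.array(s['extrinsics']);d=E[:3,:3]@np.array([(u-s['cx'])/s['fx'],-(v-s['cy'])/s['fy'],-1.]);o=E[:3,3]
    return o+d*(z-o[2])/d[2]
def plane(B,tol=.002,it=600):
    rng=np.random.default_rng(0);best=None
    for i in range(it):
        p=B[rng.choice(len(B),3,0)];nn=np.cross(p[1]-p[0],p[2]-p[0]);L=np.linalg.norm(nn)
        if L<1e-5: continue
        nn/=L; ins=abs((B-p[0])@nn)<tol
        if best is None or ins.sum()>best.sum(): best=ins
    Q=B[best];m=Q.mean(0);nn=np.linalg.svd(Q-m)[2][2];return m,nn*np.sign(nn[2]),best
E
python3 - <<'E'
from h import *
z=np.load('w1.npz');s={k:z[k] for k in z};W=cloud(s)
c=np.array([ray(s,*p,.022) for p in [(155,88),(303,37),(330,134),(190,180)]]);print('tray corners',c.round(4).tolist(),c.mean(0))
hsv=cv2.cvtColor(s['pixels'],cv2.COLOR_RGB2HSV);v,u=np.mgrid[:384,:512]
t=(u>145)&(u<340)&(v>25)&(v<190)&(hsv[...,1]<60)&(s['pixels'].min(-1)>90)&(W[...,2]>-.005)&(W[...,2]<.03)
n,lab,st,ce=cv2.connectedComponentsWithStats(t.astype(np.uint8));P=W[lab==1+np.argmax(st[1:,4])]
print(cv2.minAreaRect((P[:,:2]*1000).astype(np.float32)),np.percentile(P[:,2],[2,50,98]))
o=ctrl.observe();print(o['tcp_pos'],o['tcp_rot'],o['joints'])
s=snap('wrist','w2.png');np.savez('w2.npz',**s);W=cloud(s)
for l in ['cover','tab_left','tab_right','housing']: print(l,[(r['bbox'],r['score']) for r in spot_in('wrist',l)[:2]])
hsv=cv2.cvtColor(s['pixels'],cv2.COLOR_RGB2HSV);H,S,V=cv2.split(hsv)
g=(W[...,2]>.08)&(W[...,2]<.17)
B=W[g&(H>105)&(H<130)&(S>130)];m,n,b=plane(B);print('plane',m,n,b.sum(),len(B),np.degrees(np.arccos(n[2])),np.degrees(np.arctan2(-n[1],-n[0])))
Q=B[b];ex=np.array([-n[0],-n[1],0]);ex/=np.linalg.norm(ex);ey=np.cross([0,0,1],ex);ex=np.cross(ey,n)
uv=np.c_[Q@ex,Q@ey]*1000;print('rect',cv2.minAreaRect(uv.astype(np.float32)),uv.min(0),uv.max(0))
print('rect centre at',(uv.min(0)+uv.max(0))/2000@np.array([ex,ey])+n*(m@n))
O=g&(H<18)&(S>150)&(V>110);nn,lab,st,ce=cv2.connectedComponentsWithStats(O.astype(np.uint8))
for i in range(1,nn):
    if st[i,4]>20:
        P=W[lab==i];P=P[~np.isnan(P[:,0])];q=np.c_[(P-m)@ex,(P-m)@ey,(P-m)@n]*1000
        print('tab',st[i],np.median(P,0).round(4),np.percentile(q,[2,50,98],axis=0).round(1).tolist(),'m',(m@ex*1000,m@ey*1000))
E
```

```text
tray corners [[0.5013, -0.1426, 0.022], [0.4995, -0.3367, 0.022], [0.3762, -0.3394, 0.022], [0.3749, -0.1396, 0.022]] [ 0.43799104 -0.23956701  0.022     ]
((439.84173583984375, -236.58905029296875), (132.4147186279297, 206.28347778320312), 0.14290446043014526) [0.00502723 0.00692195 0.02427798]
[0.41671455 0.12358076 0.32850739] [ 1.66723766e-04  9.87166638e-01 -1.59693292e-01  2.30245355e-04] [ 1.11910448e-01  1.19222936e-01  1.60916794e+00 -4.50615224e-04
  1.41284794e+00  2.00353749e+00]
cover [([148.3, 92.1, 247.7, 175.5], 0.7)]
tab_left [([162.7, 121.0, 178.2, 161.1], 0.57)]
tab_right [([220.3, 118.7, 231.0, 162.8], 0.64)]
housing [([147.2, 25.3, 256.2, 164.9], 0.85)]
plane [0.47942742 0.161091   0.11680765] [-0.38455933  0.12295289  0.91487524] 3169 4998 23.811983940365018 -17.73033137342738
rect ((407.3698425292969, 303.5890808105469), (85.95783996582031, 92.07687377929688), 0.01159094087779522) [364.38550322 257.5537637 ] [450.34567911 349.63123062]
rect centre at [0.4696294  0.16858031 0.11168263]
tab [165 121   9  43 170] [0.4737 0.196  0.1382] [[-27.0, 29.9, 2.7], [-4.3, 31.5, 30.2], [2.9, 33.3, 31.8]] m (np.float64(420.059557359791), np.float64(299.44279158851776))
tab [223 121   7  43 165] [0.4562 0.1433 0.1391] [[-28.2, -25.8, 2.2], [-4.6, -24.1, 30.4], [2.6, -22.1, 32.1]] m (np.float64(420.059557359791), np.float64(299.44279158851776))
```

View pics/w2.png

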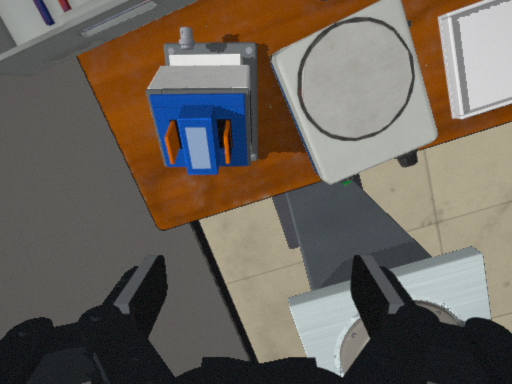

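The close wrist view shows the cover's plate at about (200,130), its tabs at (170,142) and (227,141), and the dome between them. The fitted plate comes out at 86 x 92 mm with a 23.8° tilt, which matches the data given. The tray centre is about (0.438,-0.239) with a yaw of about 0.

Call:
step_arm(
  series=[
    [[0.233, -0.493, 0.5], -0.007],
    [[0.233, -0.493, 0.5], 0],
    [[0.233, -0.493, 0.5], 0],
    [[0.233, -0.493, 0.5], 0],
    [[0, 0, 0.9], 0],
    [[0, 0, 0.9], 0],
    [[0, 0, 0.8], 0],
    [[0, 0, 0], 0],
    [[0, 0, 0], 0],
  ],
)

```text
time_s: 4.95
tcp_pos: [0.462, 0.17, 0.1908]
tcp_rot: [0.0, 0.988, -0.154, 0.0]
contact_force: [-0.3, -0.1, 0.6]
opening: 1.001
finger_force: 0.0
```

```bash
cat > cov.py <<'E'
from h import *
o=ctrl.observe();t=o['tcp_pos'];q=o['tcp_rot'];th=2*np.arctan2(q[2],q[1]);print(t,np.degrees(th))
s=snap('wrist','w3.png');W=cloud(s)
hsv=cv2.cvtColor(s['pixels'],cv2.COLOR_RGB2HSV);H,S,V=cv2.split(hsv)
g=(W[...,2]>.08)&(W[...,2]<.17)
B=W[g&(H>105)&(H<130)&(S>130)];m,n,b=plane(B);print('plane',m,n,b.sum(),len(B),np.degrees(np.arctan2(-n[1],-n[0])))
Q=B[b];ex=np.array([-n[0],-n[1],0]);ex/=np.linalg.norm(ex);ey=np.cross([0,0,1],ex);ex=np.cross(ey,n)
uv=np.c_[Q@ex,Q@ey]*1000;r=cv2.minAreaRect(uv.astype(np.float32));print(r)
c=np.array(r[0])/1000@np.array([ex,ey])+n*(m@n);G=c+.015*n;print('grip',G)
d=G+.005*n-t;print('to go tool',d[0]*np.cos(th)+d[1]*np.sin(th),d[0]*np.sin(th)-d[1]*np.cos(th),t[2]-(G[2]+.015))
E
python3 cov.py
```

```text
[0.46196402 0.16997036 0.19084384] -17.772989058930918
plane [0.48449898 0.16352803 0.11842725] [-0.38265708  0.122006    0.91579916] 6901 10813 -17.684310169148254
((408.2814025878906, 303.0193176269531), (91.95326232910156, 85.8639907836914), 89.76041412353516)
grip [0.46435143 0.16999546 0.12552633]
to go tool 0.00025763079794092537 -0.0007495446079365656 0.05031750941856156
```

View pics/w3.png

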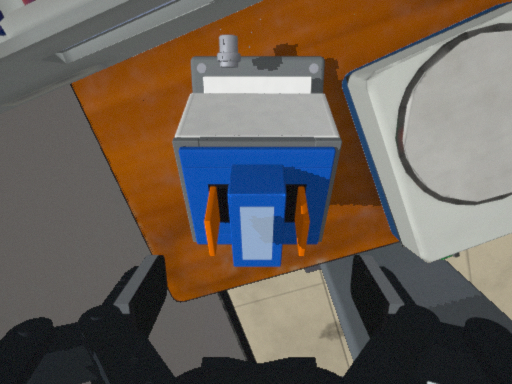

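The jaws straddle the cover evenly: the tabs are at (211,218) and (303,218), and the fingers at (140,300) and (375,300). I'll go down and squeeze.

Call:
step_arm(
  series=[
    [[0, 0, 0.5], 0],
    [[0, 0, 0.5], 0],
    [[0, -0.025, 0.4], 0],
    [[0, 0, 0.27], 0],
    [[0, 0, 0], 0],
  ],
)

```text
time_s: 5.5
tcp_pos: [0.4617, 0.1716, 0.1398]
tcp_rot: [0.0, 0.988, -0.154, -0.0]
contact_force: [-0.1, 0.0, 1.0]
opening: 1.0
finger_force: 0.0
```

Call:
step_arm(
  series=[
    [[0, 0, 0], 0],
    [[0, 0, 0], 0],
    [[0, 0, 0], 0],
    [[0, 0, 0], 0],
    [[0, 0, 0], 0],
    [[0, 0, 0], 0],
    [[0, 0, 0], 0],
    [[0, 0, 0], 0],
  ],
  hand=-1,
)

```text
time_s: 6.3
tcp_pos: [0.4621, 0.1717, 0.1429]
tcp_rot: [-0.0, 0.988, -0.154, 0.001]
contact_force: [-7.1, -1.6, 20.6]
opening: 0.45
finger_force: 59.9
```

Call:
step_arm(
  series=[
    [[-0.05, 0, -0.12], 0],
    [[0, 0, 0], 0],
    [[0, 0, 0], 0],
  ],
)

```text
time_s: 6.6
tcp_pos: [0.4604, 0.1722, 0.1437]
tcp_rot: [-0.0, 0.988, -0.154, 0.0]
contact_force: [-0.2, -0.8, -0.3]
opening: 0.441
finger_force: 61.4
```

```bash
sed -i 's/w3/w4/' cov.py; python3 cov.py
```

```text
[0.46041621 0.17221233 0.14373782] -17.679202965383734
plane [0.48907143 0.16263466 0.12151104] [-0.37821474  0.12071473  0.91781347] 9867 16455 -17.70151312116317
((411.94293212890625, 303.7739562988281), (91.57632446289062, 75.91830444335938), 89.98382568359375)
grip [0.46723186 0.16974511 0.12791933]
to go tool 0.005257964147159542 0.0002800935775868498 0.0008184949943235431
```

View pics/w4.png

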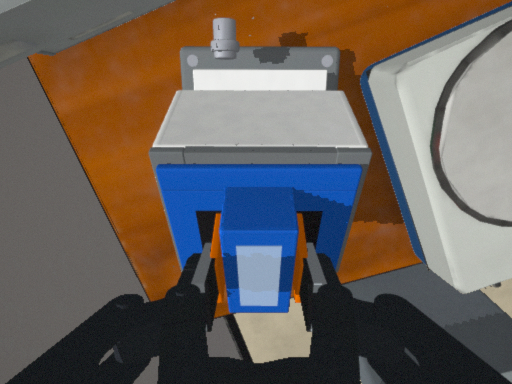

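The tabs are pressed against the dome, at (217,260) and (299,260), and the force has dropped to zero. I'll draw the cover out along its axis.

Call:
step_arm(
  series=[
    [[-0.135, 0, -0.305], 0],
    [[-0.135, 0, -0.305], 0],
    [[-0.135, 0, -0.305], 0],
    [[-0.135, 0, -0.305], 0],
    [[-0.135, 0, -0.305], 0],
    [[-0.135, 0, -0.305], 0],
    [[0, 0, 0], 0],
  ],
)

```text
time_s: 7.35
tcp_pos: [0.4373, 0.1799, 0.2002]
tcp_rot: [-0.0, 0.988, -0.154, 0.001]
contact_force: [0.7, 0.1, -0.4]
opening: 0.438
finger_force: 61.2
```

```bash
sed -i 's/w4/w5/;s/<.17)/<.24)/' cov.py; python3 cov.py
```

```text
[0.43733856 0.17990633 0.20016499] -17.661246139163197
plane [0.46606137 0.17059911 0.17797965] [-0.38095596  0.12116839  0.91661921] 9785 16378 -17.643996614041857
((412.2597351074219, 303.74493408203125), (76.50138854980469, 91.58584594726562), 0.07620029896497726)
grip [0.44407455 0.17749484 0.18429464]
to go tool 0.005151316832947955 0.00025481235362800653 0.0008703466331900778
```

View pics/w5.png

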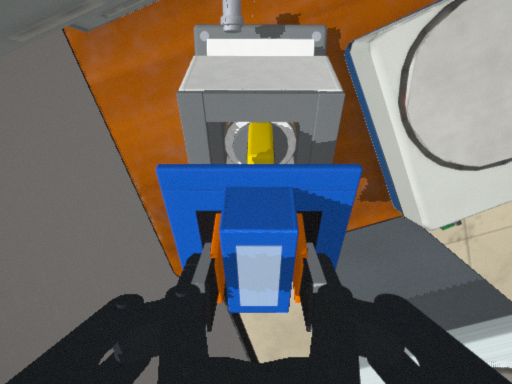

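The cover is free at (258,240) and the yellow handle shows behind it at (262,140). I'll carry the cover to the -y half of the tray.

Call:
step_arm(
  series=[
    [[0, 0, -0.2], -0.065],
    [[0, 0, -0.2], -0.065],
    [[0, 0, -0.2], -0.066],
    [[0, 0.5, 0], 0],
    [[0, 0.8, 0], 0],
    [[0, 1, 0], 0],
    [[0, 1, 0], 0],
    [[0, 1, 0], 0],
    [[0, 1, 0], 0],
    [[0, 1, 0], 0],
    [[0, 1, 0], 0],
    [[0, 1, 0], 0],
  ],
)

```text
time_s: 8.6
tcp_pos: [0.4368, -0.0707, 0.2163]
tcp_rot: [-0.0, 1.0, -0.0, -0.0]
contact_force: [-0.1, -0.1, -1.4]
opening: 0.441
finger_force: 61.2
```

Call:
step_arm(
  series=[
    [[-0.07, 1, 0], 0],
    [[-0.07, 1, 0], 0],
    [[-0.07, 1, 0], 0],
    [[-0.07, 1, 0], 0],
    [[-0.07, 1, 0], 0],
    [[-0.07, 1, 0], 0],
    [[-0.07, 0.6, 0], 0],
    [[-0.07, 0.43, 0], 0],
    [[0, 0, 0], 0],
    [[0, 0, 0], 0],
  ],
)

```text
time_s: 9.6
tcp_pos: [0.4199, -0.2797, 0.2163]
tcp_rot: [-0.0, 1.0, -0.001, -0.0]
contact_force: [0.2, 0.7, -1.2]
opening: 0.438
finger_force: 61.2
```

```bash
sed -i 's/w5/w6/;s/W\[...,2\]>.08/W[...,2]>.03/' cov.py
cat >> cov.py <<'E'
np.savez('w6.npz',**s)
P=W[(W[...,2]>.0)&(W[...,2]<.03)&(S<60)&(s['pixels'].min(-1)>90)]
P=P[(P[:,0]<.53)&(P[:,1]>-.36)&(P[:,1]<-.10)]
print('tray',cv2.minAreaRect((P[:,:2]*1000).astype(np.float32)),np.percentile(P[:,:2],[.5,99.5],axis=0))
E
python3 cov.py
```

```text
[ 0.41993891 -0.27974034  0.21634539] -0.05756765324842837
plane [ 0.45009728 -0.27984507  0.19410441] [-3.96486376e-01  1.12668549e-04  9.18040599e-01] 9732 16171 -0.016281599021604806
((471.5792541503906, -279.7713928222656), (75.42398071289062, 91.71298217773438), 0.35416358709335327)
grip [ 0.42701835 -0.27989275  0.20047616]
to go tool 0.005097155147314125 0.00014672281250453263 0.000869233850950224
tray ((309.7646484375, -227.5161590576172), (214.88140869140625, 400.078125), 86.43158721923828) [[ 0.12342891 -0.3379441 ]
 [ 0.50323228 -0.12482275]]
```

View pics/w6.png

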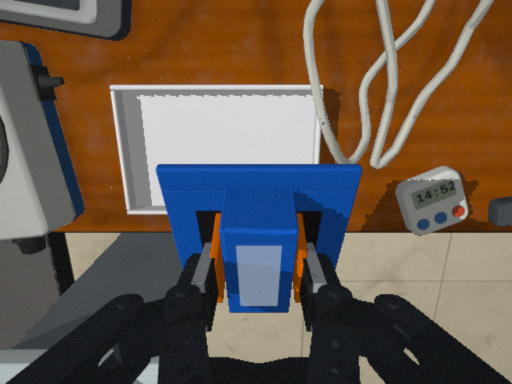

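The tilted cover hangs over the right part of the tray. The tray's corners are at (110,87), (322,86) and (127,214), and the cord is well clear. I'll lower the cover.

Call:
step_arm(
  series=[
    [[0, 0, 0.7], 0],
    [[0, 0, 1], 0],
    [[0, 0, 1], 0],
    [[0, 0, 1], 0],
    [[0, 0, 0.5], 0],
    [[0, 0, 0.3], 0],
    [[0, 0, 0.1], 0],
    [[0, 0, 0.05], 0],
    [[0, 0, 0], 0],
  ],
)

```text
time_s: 10.55
tcp_pos: [0.4205, -0.2805, 0.0779]
tcp_rot: [0.001, 1.0, -0.0, 0.001]
contact_force: [0.1, 0.9, -0.7]
opening: 0.442
finger_force: 61.2
```

Call:
step_arm(
  series=[
    [[0, 0, 0.07], 0],
    [[0, 0, 0.07], 0],
    [[0, 0, 0], 0],
  ],
)

```text
time_s: 10.85
tcp_pos: [0.42, -0.2804, 0.073]
tcp_rot: [0.0, 1.0, -0.0, 0.0]
contact_force: [0.0, 0.8, -0.8]
opening: 0.436
finger_force: 61.2
```

Call:
step_arm(
  series=[
    [[0, 0, 0.07], 0],
    [[0, 0, 0.07], 0],
    [[0, 0, 0], 0],
  ],
)

```text
time_s: 11.15
tcp_pos: [0.4199, -0.2802, 0.0685]
tcp_rot: [-0.0, 1.0, -0.0, -0.0]
contact_force: [-0.4, -0.7, -1.4]
opening: 0.442
finger_force: 61.2
```

Call:
step_arm(
  series=[
    [[0, 0, 0.05], 0],
    [[0, 0, 0], 0],
  ],
)

```text
time_s: 11.35
tcp_pos: [0.42, -0.2803, 0.0671]
tcp_rot: [-0.0, 1.0, -0.0, -0.0]
contact_force: [-0.7, 0.0, -1.4]
opening: 0.439
finger_force: 61.2
```

Call:
step_arm(
  series=[
    [[0, 0, 0.05], 0],
    [[0, 0, 0], 0],
  ],
)

```text
time_s: 11.55
tcp_pos: [0.4203, -0.2805, 0.0663]
tcp_rot: [0.0, 1.0, -0.0, 0.0]
contact_force: [-0.7, 0.9, 4.4]
opening: 0.441
finger_force: 62.6
```

Call:
step_arm(
  series=[
    [[0.1, 0, 0.033], 0],
    [[0, 0, 0], 0],
  ],
)

```text
time_s: 11.75
tcp_pos: [0.4224, -0.2805, 0.0657]
tcp_rot: [0.0, 1.0, 0.0, -0.001]
contact_force: [-6.2, -0.0, 10.9]
opening: 0.442
finger_force: 64.9
```

Call:
step_arm(
  series=[
    [[0.1, 0, 0.04], 0],
    [[0, 0, 0], 0],
  ],
)

```text
time_s: 11.95
tcp_pos: [0.4256, -0.2805, 0.0647]
tcp_rot: [0.0, 1.0, -0.0, -0.001]
contact_force: [-4.7, 1.3, 12.5]
opening: 0.439
finger_force: 65.5
```

```bash
cat > tilt.py <<'E'
from h import *
o=ctrl.observe();t=o['tcp_pos']
s=snap('wrist');W=cloud(s)
H,S,V=cv2.split(cv2.cvtColor(s['pixels'],cv2.COLOR_RGB2HSV))
B=W[(W[...,2]<.2)&(W[...,2]>.01)&(H>105)&(H<130)&(S>130)];m,n,b=plane(B);Q=B[b]
print(t,o['contact_force'],'n',n,'tilt',np.degrees(np.arccos(n[2])),'far edge',np.percentile(Q,[99.8],axis=0),'y',np.percentile(Q[:,1],[.2,99.8]))
E
python3 tilt.py
```

```text
[ 0.42556837 -0.28051971  0.06466077] [-4.65372601  1.27483665 12.45444591] n [-3.03638611e-01 -7.44941395e-04  9.52786985e-01] tilt 17.676333203548484 far edge [[ 0.47217411 -0.23546187  0.04642276]] y [-0.32608637 -0.23546187]
```

Call:
step_arm(
  series=[
    [[0.1, 0, 0.045], 0],
    [[0, 0, 0], 0],
    [[0.1, 0, 0.057], 0],
    [[0, 0, 0], 0],
  ],
)

```text
time_s: 12.4
tcp_pos: [0.432, -0.2806, 0.062]
tcp_rot: [0.0, 1.0, -0.0, -0.0]
contact_force: [-4.8, 2.5, 14.0]
opening: 0.441
finger_force: 67.1
```

```bash
python3 tilt.py
```

```text
[ 0.43195159 -0.28056302  0.06195822] [-4.83134432  2.46032495 14.02859567] n [-0.183355   -0.00187047  0.98304499] tilt 10.565796552748385 far edge [[ 0.47610783 -0.2354484   0.03886809]] y [-0.32616971 -0.2354484 ]
```

Call:
step_arm(
  series=[
    [[0.1, 0, 0.067], 0],
    [[0, 0, 0], 0],
    [[0.1, 0, 0.08], 0],
    [[0, 0, 0], 0],
  ],
)

```text
time_s: 12.85
tcp_pos: [0.4387, -0.2806, 0.058]
tcp_rot: [0.001, 1.0, -0.0, 0.001]
contact_force: [-1.6, 2.9, 17.1]
opening: 0.439
finger_force: 68.8
```

```bash
python3 tilt.py
```

```text
[ 0.43873382 -0.28057916  0.05800251] [-1.59195881  2.86487776 17.1077772 ] n [-0.04098994 -0.00157983  0.99915831] tilt 2.3509536523520036 far edge [[ 0.47961721 -0.23539113  0.02992062]] y [-0.32617592 -0.23539113]
```

Call:
step_arm(
  series=[
    [[0.045, 0, 0.05], 0],
    [[0, 0, 0], 0],
  ],
)

```text
time_s: 13.1
tcp_pos: [0.4405, -0.2806, 0.0568]
tcp_rot: [0.001, 1.0, -0.0, 0.001]
contact_force: [-0.7, 4.4, 17.8]
opening: 0.443
finger_force: 69.4
```

```bash
python3 tilt.py
```

```text
[ 0.44052938 -0.28064802  0.05683208] [-0.68098651  4.36998648 17.75431837] n [-0.00258848 -0.00165904  0.99999527] tilt 0.17615685113165933 far edge [[ 0.48021846 -0.23538319  0.02789127]] y [-0.32619564 -0.23538319]
```

Call:
step_arm(
  series=[
    [[0, 0, -0.04], 0],
    [[0, 0, 0], 0],
  ],
)

```text
time_s: 13.35
tcp_pos: [0.4402, -0.2806, 0.0572]
tcp_rot: [0.001, 1.0, -0.0, 0.001]
contact_force: [0.6, 2.5, 9.8]
opening: 0.439
finger_force: 67.1
```

Call:
step_arm(
  series=[
    [[0, 0, 0], 0],
    [[0, 0, 0], 0],
    [[0, 0, 0], 0],
    [[0, 0, 0], 0],
    [[0, 0, 0], 0],
  ],
  hand=0.9,
)

```text
time_s: 13.85
tcp_pos: [0.4394, -0.2804, 0.0557]
tcp_rot: [-0.0, 1.0, -0.0, -0.0]
contact_force: [0.4, -0.1, -0.5]
opening: 0.946
finger_force: 0.0
```

Call:
step_arm(
  series=[
    [[0, 0, -0.3], 0],
    [[0, 0, -0.7], 0],
    [[0, 0, -1], 0],
    [[0, 0, -1], 0],
    [[0, 0, -1], 0],
    [[0, 0, -1], 0],
    [[0, 0, 0], 0],
  ],
  hand=1,
)

```text
time_s: 14.55
tcp_pos: [0.441, -0.2817, 0.2107]
tcp_rot: [0.003, 1.0, -0.0, 0.003]
contact_force: [-0.1, 0.1, -0.2]
opening: 1.001
finger_force: 0.0
```

```bash
python3 tilt.py
```

```text
[ 0.44102016 -0.28168055  0.2106895 ] [-0.11444011  0.0812419  -0.24740657] n [5.44172572e-04 2.44175603e-03 9.99996871e-01] tilt 0.14333463525854123 far edge [[ 0.53448622 -0.0729106   0.02767943]] y [-0.32565955 -0.0729106 ]
```

The cover lies flat, with a residual tilt of about 0.1°. Next is the filter.

Call:
step_arm(
  series=[
    [[0.065, -0.6, 0], 0],
    [[0.065, -1, 0], 0],
    [[0.065, -1, 0], 0],
    [[0.065, -1, 0], 0],
    [[0.065, -1, 0], 0],
    [[0.065, -1, 0], 0],
    [[0.065, -1, 0], 0],
    [[0.065, -1, 0], 0],
    [[0.065, -1, 0], 0],
    [[0.065, -1, 0], 0],
    [[0.065, -1, 0], 0],
    [[0.065, -1, 0], 0],
  ],
)

```text
time_s: 15.8
tcp_pos: [0.4616, 0.0697, 0.2046]
tcp_rot: [-0.0, 1.0, -0.0, -0.001]
contact_force: [0.1, -0.0, 0.9]
opening: 1.002
finger_force: 0.0
```

Call:
step_arm(
  series=[
    [[0, -1, 0], 0],
    [[0, -1, 0], 0],
    [[0, -1, 0], 0],
    [[0, -0.46, 0], 0],
    [[0, 0, 0], 0.065],
    [[0, 0, 0], 0.065],
    [[0, 0, 0], 0.066],
    [[0, 0, 0], 0],
  ],
)

```text
time_s: 16.6
tcp_pos: [0.4624, 0.1713, 0.205]
tcp_rot: [0.0, 0.988, -0.154, -0.001]
contact_force: [-0.7, -0.5, -0.4]
opening: 0.998
finger_force: 0.0
```

```bash
cat > fil.py <<'E'
from h import *
o=ctrl.observe();t=o['tcp_pos'];q=o['tcp_rot'];th=2*np.arctan2(q[2],q[1]);print(t,np.degrees(th),o['joints'])
s=snap('wrist','w7.png');W=cloud(s)
H,S,V=cv2.split(cv2.cvtColor(s['pixels'],cv2.COLOR_RGB2HSV))
Y=(H>20)&(H<35)&(S>120)&(W[...,2]>.08);P=W[Y]
n=np.array([-.383,.122,.9157]);n/=np.linalg.norm(n);ex=np.array([-n[0],-n[1],0]);ex/=np.linalg.norm(ex);ey=np.cross([0,0,1],ex);ex=np.cross(ey,n)
q=np.c_[P@ex,P@ey,P@n]*1000;top=q[:,2]>np.percentile(q[:,2],95)-4
pr=np.percentile(q[top],[1,50,99],axis=0);print(len(P),top.sum(),pr,'bbox all',np.percentile(q,[1,99],axis=0))
c=(pr[0]+pr[2])/2;G=(c[0]*ex+c[1]*ey+(pr[1,2]-12)*n)/1000;print('filter grip',G,'expected',[.4664,.1694,.12])
d=G+.005*n-t;print('to go',d[0]*np.cos(th)+d[1]*np.sin(th),d[0]*np.sin(th)-d[1]*np.cos(th),t[2]-(G[2]+.024))
E
python3 fil.py
```

```text
[0.46235719 0.1713243  0.20501436] -17.72730140969095 [ 1.99407508e-01  3.31738367e-01  1.68286132e+00 -2.21381244e-04
  1.12901868e+00  2.07969847e+00]
1805 1034 [[388.29129418 295.3255918  -39.19142344]
 [411.05335277 302.91510038 -36.36308809]
 [429.79942694 311.00014401  10.29435157]] bbox all [[388.89515303 295.19316726 -71.51598376]
 [434.79260264 311.36779763 -35.04368732]]
filter grip [0.46741547 0.16928223 0.12012961] expected [0.4664, 0.1694, 0.12]
to go 0.0034301543431546223 0.0004069768558999774 0.06088475461489981
```

View pics/w7.png

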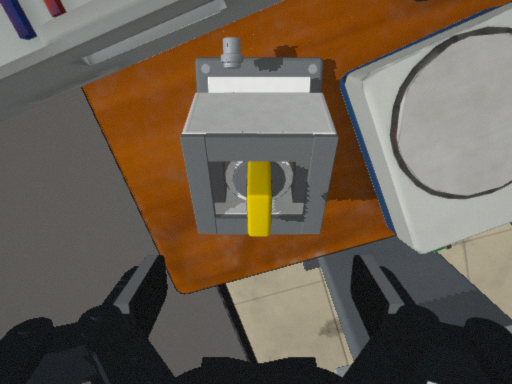

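The handle is at (259,198), centred between the fingers and within 1 mm of where it should be. I'll go down and grip it.

Call:
step_arm(
  series=[
    [[0.05, 0, 0.6], 0],
    [[0.05, 0, 0.6], 0],
    [[0, 0.01, 0.5], 0],
    [[0, 0, 0.33], 0],
    [[0, 0, 0], 0],
  ],
)

```text
time_s: 17.15
tcp_pos: [0.465, 0.17, 0.1436]
tcp_rot: [0.001, 0.988, -0.153, -0.001]
contact_force: [-0.1, 0.5, -0.5]
opening: 1.003
finger_force: 0.0
```

Call:
step_arm(
  series=[
    [[0, 0, 0], 0],
    [[0, 0, 0], 0],
    [[0, 0, 0], 0],
    [[0, 0, 0], 0],
    [[0, 0, 0], 0],
    [[0, 0, 0], 0],
    [[0, 0, 0], 0],
    [[0, 0, 0], 0],
    [[0, 0, 0], 0],
  ],
  hand=-1,
)

```text
time_s: 18.05
tcp_pos: [0.466, 0.1702, 0.1454]
tcp_rot: [-0.0, 0.988, -0.154, 0.0]
contact_force: [-1.8, -1.6, 6.0]
opening: 0.162
finger_force: 59.0
```

Call:
step_arm(
  series=[
    [[-0.068, 0, -0.152], 0],
    [[-0.136, 0, -0.305], 0],
    [[-0.136, 0, -0.305], 0],
    [[-0.136, 0, -0.305], 0],
    [[0, 0, 0], 0],
  ],
)

```text
time_s: 18.55
tcp_pos: [0.4525, 0.175, 0.1786]
tcp_rot: [-0.0, 0.988, -0.153, 0.001]
contact_force: [0.5, -0.3, -2.5]
opening: 0.161
finger_force: 58.8
```

Call:
step_arm(
  series=[
    [[-0.136, 0, -0.305], 0],
    [[-0.136, 0, -0.305], 0],
    [[-0.136, 0, -0.305], 0],
    [[-0.136, 0, -0.305], 0],
    [[-0.136, 0, -0.305], 0],
    [[0, 0, 0], 0],
  ],
)

```text
time_s: 19.15
tcp_pos: [0.433, 0.1811, 0.2242]
tcp_rot: [-0.0, 0.988, -0.153, 0.001]
contact_force: [0.6, 0.0, -1.5]
opening: 0.163
finger_force: 58.8
```

```bash
sed -i 's/w7/w8/' fil.py; python3 fil.py
python3 - <<'E'
from h import *
s=snap('side','s2.png')
E
```

```text
[0.43304824 0.18111345 0.22418974] -17.65850800327226 [ 2.32663089e-01  2.67233827e-01  1.71807527e+00 -5.36421869e-05
  1.15372829e+00  2.11168019e+00]
3238 1573 [[388.58721398 296.70202709  46.82830443]
 [412.57219358 303.96373928  49.74533744]
 [427.13372038 310.79723099  54.10813662]] bbox all [[389.85794073 295.95681755  11.06813384]
 [427.6767262  311.54520083  52.37192215]]
filter grip [0.43358156 0.18067543 0.1984997 ] expected [0.4664, 0.1694, 0.12]
to go -0.001368669753780154 0.0002552506850487 0.0016900388955676526
```

View pics/w8.png

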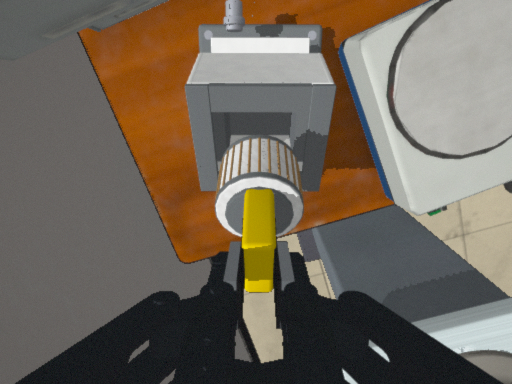

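The filter is out of the housing at (258,190) in the grip, still tilted about 24°. I'll carry it to the +y half of the tray.

Call:
step_arm(
  series=[
    [[-0.136, 0, -0.305], 0],
    [[0, 0, 0], -0.065],
    [[0, 0, 0], -0.065],
    [[0, 0, 0], -0.066],
    [[0, 0.5, 0], 0],
    [[0, 0.8, 0], 0],
    [[0, 1, 0], 0],
    [[0, 1, 0], 0],
    [[0, 1, 0], 0],
    [[0, 1, 0], 0],
    [[0, 1, 0], 0],
    [[0, 1, 0], 0],
  ],
)

```text
time_s: 20.45
tcp_pos: [0.4286, -0.0381, 0.2321]
tcp_rot: [0.0, 1.0, -0.0, -0.0]
contact_force: [0.2, -0.0, -0.7]
opening: 0.162
finger_force: 58.8
```

Call:
step_arm(
  series=[
    [[-0.094, 1, 0], 0],
    [[-0.094, 1, 0], 0],
    [[-0.094, 1, 0], 0],
    [[-0.094, 1, 0], 0],
    [[-0.094, 0.7, 0], 0],
    [[-0.094, 0.4, 0], 0],
    [[0, 0, 0], 0],
    [[0, 0, 0], 0],
  ],
)

```text
time_s: 21.25
tcp_pos: [0.4117, -0.1893, 0.2318]
tcp_rot: [-0.0, 1.0, -0.001, -0.0]
contact_force: [0.2, 0.1, -2.7]
opening: 0.164
finger_force: 58.8
```

```bash
cat > ft.py <<'E'
import sys
from h import *
o=ctrl.observe();t=o['tcp_pos'];print(t,o['contact_force'])
s=snap('wrist',sys.argv[1] if len(sys.argv)>1 else None);W=cloud(s)
H,S,V=cv2.split(cv2.cvtColor(s['pixels'],cv2.COLOR_RGB2HSV))
P=W[(H>20)&(H<35)&(S>120)&(V>90)&(W[...,2]>t[2]-.05)&(np.hypot(W[...,0]-t[0],W[...,1]-t[1])<.05)]
P=P[abs(P[:,1]-np.median(P[:,1]))<.006]  # top face
m,n,b=plane(P,.0015);Q=P[b]
print('handle',len(P),b.sum(),m,n,'tilt',np.degrees(np.arctan2(-n[0],n[2])),'x range',Q[:,0].min(),Q[:,0].max(),'z',Q[:,2].min(),Q[:,2].max())
E
python3 ft.py w9.png
```

```text
[ 0.41168402 -0.189326    0.23181465] [ 0.20648439  0.14882404 -2.67539642]
handle 2526 1469 [ 0.43143739 -0.18940022  0.2090271 ] [0.9105839  0.00925725 0.41322059] tilt -65.59157715401808 x range 0.42237239566495416 0.44074050160865036 z 0.18703651879787833 0.22535111888612222
```

View pics/w9.png

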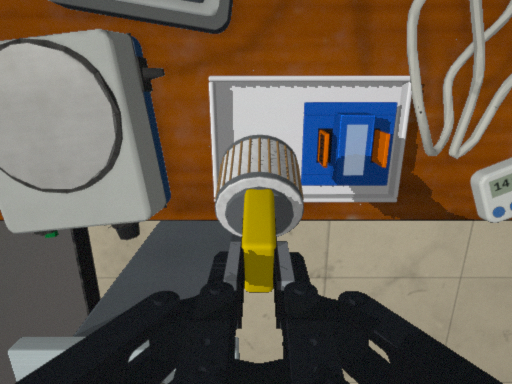

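The filter hangs over the free left half of the tray, at (258,185). The cover lies flat at (350,145), inside the walls and with its tabs up. That was my 11th picture viewed, one over the limit of 10, so I'll use numbers only from here.

Call:
step_arm(
  series=[
    [[0, 0, 0.6], 0],
    [[0, 0, 1], 0],
    [[0, 0, 1], 0],
    [[0, 0, 0.7], 0],
    [[0, 0, 0.3], 0],
    [[0, 0, 0.15], 0],
    [[0, 0, 0], 0],
    [[0, 0, 0], 0],
  ],
)

```text
time_s: 22.1
tcp_pos: [0.4124, -0.1902, 0.1203]
tcp_rot: [0.001, 1.0, -0.0, 0.001]
contact_force: [-0.3, -0.0, -0.4]
opening: 0.163
finger_force: 58.8
```

Call:
step_arm(
  series=[
    [[0, 0, 0.07], 0],
    [[0, 0, 0.07], 0],
    [[0, 0, 0], 0],
  ],
)

```text
time_s: 22.4
tcp_pos: [0.4118, -0.19, 0.1152]
tcp_rot: [0.0, 1.0, -0.0, 0.0]
contact_force: [0.8, -0.3, -1.2]
opening: 0.164
finger_force: 58.8
```

Call:
step_arm(
  series=[
    [[0, 0, 0.06], 0],
    [[0, 0, 0], 0],
  ],
)

```text
time_s: 22.6
tcp_pos: [0.4117, -0.19, 0.1132]
tcp_rot: [-0.0, 1.0, -0.0, -0.0]
contact_force: [0.8, -1.5, -2.3]
opening: 0.165
finger_force: 58.8
```

Call:
step_arm(
  series=[
    [[0, 0, 0.06], 0],
    [[0, 0, 0], 0],
  ],
)

```text
time_s: 22.8
tcp_pos: [0.4117, -0.1899, 0.1113]
tcp_rot: [-0.0, 1.0, -0.0, -0.0]
contact_force: [0.1, 0.6, -1.1]
opening: 0.162
finger_force: 58.8
```

Call:
step_arm(
  series=[
    [[0, 0, 0.05], 0],
    [[0, 0, 0], 0],
  ],
)

```text
time_s: 23.0
tcp_pos: [0.412, -0.1902, 0.1103]
tcp_rot: [0.0, 1.0, -0.0, 0.0]
contact_force: [-0.9, 0.4, 2.5]
opening: 0.164
finger_force: 59.3
```

Call:
step_arm(
  series=[
    [[0, 0, 0.05], 0],
    [[0.1, 0, 0], 0],
    [[0, 0, 0], 0],
  ],
)

```text
time_s: 23.3
tcp_pos: [0.415, -0.1903, 0.11]
tcp_rot: [0.001, 1.0, -0.0, 0.0]
contact_force: [-4.9, 1.0, 15.5]
opening: 0.166
finger_force: 61.0
```

Call:
step_arm(
  series=[
    [[0.1, 0, 0], 0],
    [[0, 0, 0], 0],
  ],
)

```text
time_s: 23.5
tcp_pos: [0.4178, -0.1904, 0.1099]
tcp_rot: [0.001, 1.0, -0.0, 0.0]
contact_force: [-4.3, -0.3, 16.8]
opening: 0.167
finger_force: 61.4
```

```bash
python3 ft.py
```

```text
[ 0.41775427 -0.19037707  0.10992893] [-4.34493189 -0.2677476  16.8484611 ]
handle 2535 1379 [ 0.43664582 -0.19045539  0.08633157] [0.93415306 0.01200971 0.35667048] tilt -69.10256338577709 x range 0.42849624066280717 0.4447746913967278 z 0.06389591557992072 0.10265957203516612
```

Call:
step_arm(
  series=[
    [[0.12, 0, 0], 0],
    [[0.12, 0, 0.003], 0],
    [[0.12, 0, 0.01], 0],
    [[0, 0, 0], 0],
  ],
)

```text
time_s: 23.95
tcp_pos: [0.4289, -0.1904, 0.1092]
tcp_rot: [0.001, 1.0, -0.0, 0.0]
contact_force: [-3.3, 0.5, 11.5]
opening: 0.164
finger_force: 63.1
```

```bash
python3 ft.py
```

```text
[ 0.42886122 -0.19041419  0.10922139] [-3.32822814  0.50107347 11.53993889]
handle 2509 1421 [ 0.42431175 -0.19049657  0.09651664] [-0.23534531  0.00948339  0.97186555] tilt 13.61260211908383 x range 0.40325490158183264 0.4420092172492002 z 0.09039643192985597 0.10121969902668276
```

Call:
step_arm(
  series=[
    [[0.1, 0, 0.015], 0],
    [[0.1, 0, 0.018], 0],
    [[0.1, 0, 0.022], 0],
    [[0, 0, 0], 0],
  ],
)

```text
time_s: 24.4
tcp_pos: [0.4381, -0.1905, 0.1077]
tcp_rot: [0.001, 1.0, -0.0, 0.001]
contact_force: [-1.7, -0.6, 12.3]
opening: 0.166
finger_force: 64.4
```

```bash
python3 ft.py
```

```text
[ 0.43814482 -0.19050079  0.10770824] [-1.65832926 -0.55335304 12.27817025]
handle 2484 1518 [ 0.4315096  -0.19055537  0.09563234] [-0.15207857  0.01305586  0.98828217] tilt 8.748153697924476 x range 0.41055125193672554 0.44974788595180026 z 0.09136925791366807 0.09904535242595638
```

Call:
step_arm(
  series=[
    [[0.1, 0, 0.025], 0],
    [[0.1, 0, 0.028], 0],
    [[0.1, 0, 0.03], 0],
    [[0, 0, 0], 0],
  ],
)

```text
time_s: 24.85
tcp_pos: [0.4474, -0.1906, 0.1053]
tcp_rot: [0.001, 1.0, -0.0, 0.001]
contact_force: [-2.5, 0.4, 12.1]
opening: 0.16
finger_force: 64.4
```

```bash
python3 ft.py
```

```text
[ 0.44744176 -0.19057354  0.105347  ] [-2.54847846  0.41958262 12.12601799]
handle 2454 1623 [ 0.43913187 -0.19064229  0.0941506 ] [-0.06383094  0.00496667  0.99794837] tilt 3.6597765208044084 x range 0.4183020103611398 0.4576412963006892 z 0.09166282029103659 0.09619427502866884
```

Call:
step_arm(
  series=[
    [[0.1, 0, 0.033], 0],
    [[0.09, 0, 0.035], 0],
    [[0, 0, 0], 0],
  ],
)

```text
time_s: 25.2
tcp_pos: [0.4535, -0.1906, 0.1034]
tcp_rot: [0.001, 1.0, -0.0, 0.002]
contact_force: [-0.2, -0.6, 11.9]
opening: 0.163
finger_force: 64.0
```

```bash
python3 ft.py
```

```text
[ 0.45354719 -0.19062396  0.10341686] [-0.2194441  -0.64985517 11.8915227 ]
handle 2462 1710 [ 0.44392329 -0.19071703  0.09290022] [-0.00294391  0.00681742  0.99997243] tilt 0.1686780073031662 x range 0.42290834179644954 0.46261635106465315 z 0.09110330917722895 0.09439435054631168
```

The filter is upright. I'll ease the pressure, let go and lift away.

Call:
step_arm(
  series=[
    [[0, 0, -0.035], 0],
    [[0, 0, 0], 0],
  ],
)

```text
time_s: 25.45
tcp_pos: [0.4528, -0.1904, 0.1037]
tcp_rot: [0.001, 1.0, -0.0, 0.001]
contact_force: [-0.4, -0.2, 5.8]
opening: 0.164
finger_force: 63.3
```

Call:
step_arm(
  series=[
    [[0, 0, 0], 0],
    [[0, 0, 0], 0],
    [[0, 0, 0], 0],
    [[0, 0, 0], 0],
    [[0, 0, 0], 0],
  ],
  hand=0.3,
)

```text
time_s: 25.95
tcp_pos: [0.4523, -0.19, 0.1029]
tcp_rot: [-0.0, 1.0, -0.0, -0.0]
contact_force: [0.1, -0.5, -0.0]
opening: 0.652
finger_force: 0.0
```

Call:
step_arm(
  series=[
    [[0, 0, -0.3], 0],
    [[0, 0, -0.6], 0],
    [[0, 0, -0.9], 0],
    [[-0.3, 0, -0.9], 0],
    [[-0.3, 0, -0.9], 0],
    [[-0.3, 0, -0.5], 0],
    [[0, 0, 0], 0],
    [[0, 0, 0], 0],
  ],
)

```text
time_s: 26.75
tcp_pos: [0.4254, -0.19, 0.2262]
tcp_rot: [0.0, 1.0, -0.001, 0.0]
contact_force: [-0.1, -0.7, 0.7]
opening: 0.651
finger_force: 0.0
```

```bash
cat > fin.py <<'E'
from h import *
s=snap('wrist','w10.png');W=cloud(s)
H,S,V=cv2.split(cv2.cvtColor(s['pixels'],cv2.COLOR_RGB2HSV))
inb=(W[...,0]>.36)&(W[...,0]<.52)&(W[...,1]>-.35)&(W[...,1]<-.13)&(W[...,2]<.15)
for nm,M in [('yellow',(H>20)&(H<35)&(S>120)&(V>90)),('blue',(H>105)&(H<130)&(S>130))]:
    P=W[inb&M];m,n,b=plane(P,.0015);Q=P[b];print(nm,len(P),m,n,Q.min(0),Q.max(0))
for c in ['wrist','side']:
    s=snap(c);W=cloud(s)
    for l in ['timer','reagent_bottle','cover','filter','tray']:
        r=spot_in(c,l)[:1]
        if r: b=np.round(r[0]['bbox']).astype(int);print(c,l,b,r[0]['score'],np.nanmedian(W[b[1]:b[3],b[0]:b[2]].reshape(-1,3),0))
o=ctrl.observe();print(o['tcp_pos'],o['contact_force'],o['opening'],o['time_s'])
E
python3 fin.py
```

```text
yellow 973 [ 0.44407674 -0.1906813   0.09243415] [0.0035828  0.01951947 0.99980306] [ 0.42420427 -0.19810747  0.09054749] [ 0.46280212 -0.18307655  0.09380615]
blue 5209 [ 0.44484469 -0.27293262  0.02562172] [ 0.00171507 -0.00197888  0.99999657] [ 0.39490344 -0.32584738  0.0239534 ] [ 0.47938015 -0.23429928  0.02727703]
wrist timer [470 172 509 234] 0.86 [ 0.38655785 -0.44462289  0.01637237]
wrist cover [301 117 399 200] 0.6 [ 0.44146926 -0.27566745  0.02659082]
wrist filter [232 126 291 192] 0.68 [ 0.4459283  -0.19198977  0.05084449]
wrist tray [208  89 413 217] 0.59 [ 0.44697827 -0.24277437  0.02149383]
side timer [229 280 265 299] 0.87 [ 0.38085603 -0.48522339  0.0102872 ]
side reagent_bottle [312 193 334 238] 0.84 [ 0.64749933 -0.2825345   0.07656834]
side cover [237 228 270 257] 0.59 [ 0.4370168  -0.29746638  0.02541192]
side tray [229 219 282 267] 0.6 [ 0.44297347 -0.2909909   0.01282542]
[ 0.4253372  -0.18998311  0.22597936] [ 0.66982122 -0.34727169  0.00541833] 0.6513417949032204 27.4
```

Both are in the tray and level: the handle top is at z = 0.092 and the cover plate at about 0.025. The timer and bottle have not moved, so I'll hand in.

```bash
python3 -c "
from rig import job;print(job.finish_job())"
```

```text
the job is handed in; nothing more can be done
None
```

The job is handed in after about 27 s of the 64 s: the cover lies flat in the tray with its tabs up, the filter stands upright beside it, everything is released, and the timer and bottle have not moved; I viewed 11 pictures, one over the limit of 10.

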